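Find the deepest bore with a depth rod

ROBOT

A 7-joint arm with a two-finger parallel gripper is mounted at the origin on the work surface. World frame = base frame: x ahead of the robot, y to its left, z up, the work surface at z = 0. Lengths are in m, angles in rad, forces in N, time in s.
With the tool pointing down it reaches from about 0.4 to 0.875 m from the base axis. Payload 4.4 kg.
Tool frame: the origin (TCP) lies between the finger pads; the fingertips stand 22 mm ahead of it and the grasp point (between the pads) lies 3 mm ahead of it (finger_overhang is the distance from the TCP to the fingertips, in m); z points along the fingers, y is the line along which they close (so a half turn about z gives the same grasp; the last joint's range is limited). The gripper opens to 85 mm and grips with 20 to 120 N. Pads are 22 mm wide; open, the fingers measure 114 mm over their backs; the gripper's body (76 mm by 85 mm) begins 54 mm behind the grasp point. The pads swing forward as they close: fully open they stand 13 mm farther back than shut.
Start: joints at [1.277, 0.628, 0.038, 1.517, -0.027, 0.996, -0.02], TCP at [0.147, -0.633, 0.253] pointing down, gripper open.
Joint ranges: [-3.06, 3.06], [-0.37, 2.12], [-1.25, 1.32], [0.18, 2.47], [-1.1, 4.24], [0.23, 1.98], [-2.94, 2.94]. Speed limits (rad/s): [2.57, 2.57, 3.14, 3.14, 3.14, 3.14, 3.14].

INTERFACE

Orientations are given as a unit quaternion [w, x, y, z].
In Python, from workcell import * gives the robot as it stands.
- The arm moves only by the tool play_rows, never from a script. Its arguments are lists of equal length, an entry for each row: "rot": the turn, a rotation vector about the tool's x, y, z in units of 5 degrees (1.0 is 5 degrees), a list of three; "linear": the shift along the tool's x, y, z in units of 50 mm (1.0 is 50 mm), a list of three; "gripper": the closure, from -1 (fully open) to 1 (shut). In form: {"rot": [[ax, ay, az], ...], "linear": [[tx, ty, tz], ...], "gripper": [gripper, ...]}. A call has 1 to 8 rows; each row shifts and turns the commanded pose from where the row before left it, along the tool's axes as they then stand; what a row does not reach is not made up. A row lasts 1/8 s, in which the tool goes at most 62.5 mm and 10.7 degrees, less where a joint would pass 70% of its speed; a pose out of reach is approached as far as the arm can. A call is refused whole if a number of a shift passes 1 or a number of a turn 1, either way. A call with a gripper value outside its range is refused whole. The fingers move at their own pace and stop on an object; "grip_force" is the grip in N (left out, the last holds). Time passes only in rows, so rows that do not move let the fingers close. It gives the time, the measured TCP pose, the force, the opening and the grip force at its end, in the units of the state.
- get_state(): the state, without advancing time (a new reading comes with each control period).
- snapshot(name): name is "side" or "top"; returns a dict with "image" (420x560x3 uint8, blue, green, red), "fx", "fy", "cx", "cy" (pixels), "rvec" (rotation vector, rad) and "tvec" (3), from world to camera coordinates, as OpenCV has them. Camera axes: x right, y down, z forward; pixel columns grow to the right and rows downward; lengths in m; the calibration is good to about 2 mm. A picture is of the moment at which its call begins. There is no depth.
- sign_off(): hands the job in; it is judged then, once.
The state is a dict: "t": time; "q": joint angles; "joint_vel": joint speeds; "effort": joint torques, N m; "ee_pos": TCP position; "eef_rot": TCP orientation; "force": force on the tool from outside, world axes, zero at the start; "moment": the same for the moment, N m; "width": finger opening in m; "grip_force": force on a finger pad.
Only numpy, scipy, OpenCV 4.12 (cv2) and the standard library are available. Lean on these libraries where they do the work, as an engineer would, in place of code of your own. Each camera call takes 0.05 s, during which the arm holds its last target. There are 200 camera calls.

TASK

Take the steel depth rod from its stand and lower it gently, until it bottoms, into each of the three bores of the aluminium block in turn, beginning with the bore nearest the stand and ending with the farthest, to find which is deepest. Then leave the rod standing, bottomed and released, in the deepest bore. Never press hard on the block, do not let the rod drop into a bore, and leave the other things on the bench where they are.

Things in the scene. Friction and masses are not known exactly. Their poses are not given: they have to be found in the camera images.
- block: aluminium block, fixed upright, 55 (x) x 145 (y) x 80 (z) mm; origin at the centre of its underside. Three alike vertical blind bores, 13 mm wide with 2 mm chamfers, in a row along its y, 45 mm apart. Loose rigid spacers of unknown height lie at their bottoms: usable depths are 46 to 62 mm from the top face; one bore, which one varies, is at least 6 mm deeper than the others
- bore_near (a point): centre of the mouth of the block's end bore nearest the rod's stand, level with the block's top face (80 mm above the worktop)
- bore_middle (a point): centre of the mouth of the block's middle bore, level with the block's top face (80 mm above the worktop)
- bore_far (a point): centre of the mouth of the block's end bore farthest from the rod's stand, level with the block's top face (80 mm above the worktop)
- stand: grey plastic stand, fixed, 60 x 60 x 45 mm, origin at the centre of its underside; the rod stands upright in its 13.5 mm hole, whose floor is 8 mm above the worktop
- rod: steel depth rod, loose, 140 mm long, 0.12 to 0.2 kg, upright at the start; its z axis runs from the tip (origin) up to the handle. Lower part 11 mm in diameter, tip flat with a small bevel; from 85 to 140 mm above the tip a dark round handle, 16 mm in diameter
- rod_tip (a point): centre of the rod's flat lower end
- rod_grip (a point): point on the rod's axis 112 mm above the tip, in the middle of the handle: where to grip
- tub_large: lidded plastic storage tub, 106 mm across, 100 mm tall; bystander, loose; origin at the middle of its underside
- tub_small: lidded plastic storage tub, 90 mm across, 75 mm tall; bystander, loose; origin at the middle of its underside
- spray_white: white spray bottle, 90 mm across, about 240 mm tall; bystander, loose; origin at the middle of its underside
- spray_dark: dark spray bottle, 72 mm across, about 200 mm tall; bystander, loose; origin at the middle of its underside
- tub_lid: loose tub lid lying flat, 96 mm across (128 mm over its clips), 12 mm tall; bystander, loose; origin at the middle of its underside
- spoon: steel spoon lying flat, 170 mm long, below 25 mm high; bystander, loose; origin at the spoon's underside
- scrub_brush: scrubbing brush, 90 x 40 mm, 36 mm tall; bystander, loose; origin at the middle of its underside

How it is judged:
On the way, in this order (a step that is already met when the one before it is completed fails the run):
1. the rod is bottomed in the nearest bore (horizontal distance between rod_tip and bore_near below 0.004 m and z of rod_tip in the frame of block below 0.036 m and contact force between anything else and block above 1 N), for 0.1 s.
2. the rod is bottomed in the middle bore (horizontal distance between rod_tip and bore_middle below 0.004 m and z of rod_tip in the frame of block below 0.036 m and contact force between anything else and block above 1 N), for 0.1 s.
3. the rod is bottomed in the farthest bore (horizontal distance between rod_tip and bore_far below 0.004 m and z of rod_tip in the frame of block below 0.036 m and contact force between anything else and block above 1 N), for 0.1 s.
At the end, for the whole second after the job is handed in: the rod stands released and at rest in the deepest bore: its tip within 4 mm of that bore's axis and within 3.5 mm of its bottom (56.5 mm or more below the block's top face, which only the deepest bore allows), upright within 0.08 rad (z of rod_tip in the frame of block below 0.0235 m and angle between rod's own z axis and vertical below 0.08 rad and linear speed of rod below 0.02 m/s and (horizontal distance between rod_tip and bore_near below 0.004 m or horizontal distance between rod_tip and bore_middle below 0.004 m or horizontal distance between rod_tip and bore_far below 0.004 m)); the robot touches nothing.
It fails at once if the block, or a spacer in it, is pressed with more than 30 N (contact force between anything else and block above 30 N).
It fails at once if the rod is dropped: it falls faster than 0.3 m/s, not held, with its tip over or in the block (linear speed of rod above 0.3 m/s and contact force between the fingers and rod below 0.1 N and horizontal distance between rod_tip and block below 0.08 m).
It fails at once if a bystander is shifted by more than 20 mm (distance of any of tub_large, tub_small, spray_white, spray_dark, tub_lid, spoon, scrub_brush from where it was at the start of the episode above 0.02 m).
It also fails if it takes over 72 s, if anything falls off the work surface, if the arm or the gripper's body presses on something with over 40 N, if the wrist force passes 120 N, or if a joint passes its speed limit or range.

## Working session

There is one attempt and no reset: what is moved stays moved. The work goes in short steps, Python scripts to look and compute and a tool call to move; the robot and the scene stay as the last step left them, time stands still between calls to the robot, and variables do not carry over. Pictures are saved under pics/ and viewed, at most 10 in all, crops included, and the job is handed in when it is done.

Besides the shell and the picture viewer there is one more tool, called by a JSON object that holds its "fn" and its "kwargs", one argument or row to a line. play_rows: Moves the arm, as the interface text tells. Its arguments: {"type":"object","properties":{"rot":{"type":"array"},"linear":{"type":"array"},"gripper":{"type":"array"},"grip_force":{"type":"number"}},"required":["rot","linear","gripper"]}

```bash
mkdir -p pics; cat > h.py <<'E'
from workcell import *
import numpy as np, cv2
def cam(s):
    R,_=cv2.Rodrigues(np.array(s["rvec"],float)); t=np.array(s["tvec"],float).ravel()
    K=np.array([[s["fx"],0,s["cx"]],[0,s["fy"],s["cy"]],[0,0,1]]); return K,R,t
def ray(s,uv):
    K,R,t=cam(s); d=R.T@np.linalg.inv(K)@np.array([uv[0],uv[1],1.]); return -R.T@t,d
def onplane(s,uv,z):
    c,d=ray(s,uv); return c+d*(z-c[2])/d[2]
def proj(s,p):
    K,R,t=cam(s); q=K@(R@np.array(p,float)+t); return q[:2]/q[2]
def tri(s1,u1,s2,u2):
    c1,d1=ray(s1,u1);c2,d2=ray(s2,u2)
    a=np.linalg.lstsq(np.c_[d1,-d2],c2-c1,rcond=None)[0]
    p,q=c1+d1*a[0],c2+d2*a[1]; return (p+q)/2,np.linalg.norm(p-q)
E
python3 - <<'E'
from h import *
import pickle
for n in("top","side"):
    s=snapshot(n); cv2.imwrite(f"pics/{n}0.png",s["image"]); pickle.dump(s,open(n+"0.pkl","wb"))
    K,R,t=cam(s); print(n,-R.T@t,s["fx"])
st=get_state(); print(st["t"],st["ee_pos"],st["eef_rot"],st["force"],st["width"])
E
```

```text
top [0.47220159 0.09308331 1.36959132] 546.6488967759869
side [0.24508919 0.75540364 0.57702575] 396.11315204131597
0.1 [ 0.14670096 -0.63270696  0.25248305] [-8.32301657e-04  9.93521200e-01  1.13643836e-01 -1.02943651e-04] [-0.64004028  0.40766212 -0.38243106] 0.08555038476789421
```

View pics/top0.png

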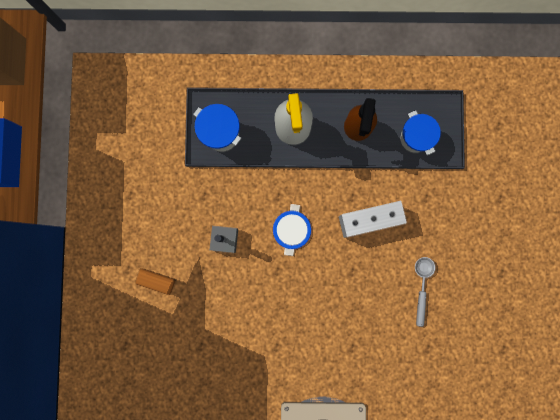

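View pics/side0.png

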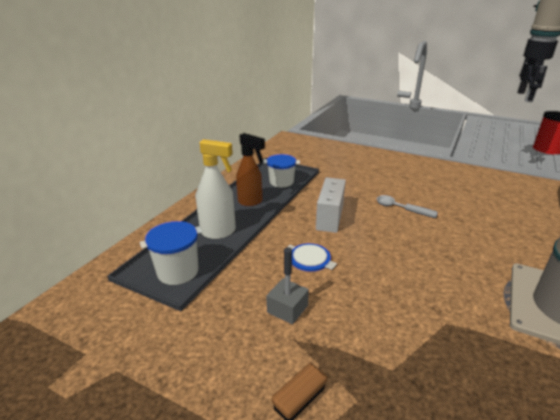

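The top view shows the stand and rod at about (224,240), with the block's bores at (355,223), (374,218) and (392,214). The nearest bore is the left one. The side view shows the rod's handle at about (288,262), the block at (331,205), and the lid between the stand and the block. Next I'll measure these to subpixel accuracy.

```bash
python3 - <<'E'
from h import *
import pickle
T=pickle.load(open("top0.pkl","rb"));S=pickle.load(open("side0.pkl","rb"))
im=T["image"]; g=cv2.cvtColor(im,cv2.COLOR_BGR2GRAY).astype(float)
hsv=cv2.cvtColor(im,cv2.COLOR_BGR2HSV)
m=((hsv[...,1]<40)&(g>110)).astype(np.uint8); w=np.zeros_like(m); w[190:250,330:418]=1; m*=w
c=max(cv2.findContours(m,0,2)[0],key=cv2.contourArea); r=cv2.minAreaRect(c)
box=cv2.boxPoints(r); print("rect",r); P=np.array([onplane(T,b,.08)for b in box]); print(P.round(4)); print("sides",np.linalg.norm(P[0]-P[1]),np.linalg.norm(P[1]-P[2]))
B=[]
for u,v in((355,223),(374,218),(392,214)):
    x0,y0=u-6,v-6; p=g[y0:y0+13,x0:x0+13]; wt=np.clip(130-p,0,None); yy,xx=np.mgrid[y0:y0+13,x0:x0+13]
    uv=(np.sum(wt*xx)/wt.sum(),np.sum(wt*yy)/wt.sum()); q=onplane(T,uv,.08); B.append(q); print("bore",uv,q)
B=np.array(B);print(np.linalg.norm(np.diff(B,axis=0),axis=1),B.mean(0), P.mean(0))
def big(s,x0,y0,w,h,k,n): cv2.imwrite(n,cv2.resize(s["image"][y0:y0+h,x0:x0+w],None,fx=k,fy=k,interpolation=cv2.INTER_NEAREST))
a=cv2.resize(im[215:265,200:250],None,fx=8,fy=8,interpolation=0)
b=cv2.resize(S["image"][240:325,260:315],(int(55*400/85),400),interpolation=0)
c=cv2.resize(im[195:245,335:413],(312,200),interpolation=0); d=np.zeros((400,312,3),np.uint8); d[:200]=c
cv2.imwrite("pics/z0.png",np.hstack([a,b]))
st=np.array(onplane(T,(224,240),.045)); print("stand approx",st)
E
```

```text
rect ((372.3876037597656, 218.6797637939453), (23.085575103759766, 63.860103607177734), 77.00537872314453)
[[ 0.5569 -0.0298  0.08  ]
 [ 0.5925 -0.1771  0.08  ]
 [ 0.5393 -0.1889  0.08  ]
 [ 0.504  -0.0422  0.08  ]]
sides 0.15149127648219915 0.054496609132114626
bore (np.float64(354.8468823993686), np.float64(222.67719021310182)) [ 0.5382346  -0.06801509  0.08      ]
bore (np.float64(373.32161234991423), np.float64(218.352487135506)) [ 0.54889158 -0.11164429  0.08      ]
bore (np.float64(391.7069536423841), np.float64(214.08609271523179)) [ 0.5594214  -0.15511487  0.08      ]
[0.0449119  0.04472771] [ 0.5488492  -0.11159142  0.08      ] [ 0.54815885 -0.10950072  0.08      ]
stand approx [0.49493837 0.24406164 0.045     ]
```

View pics/z0.png

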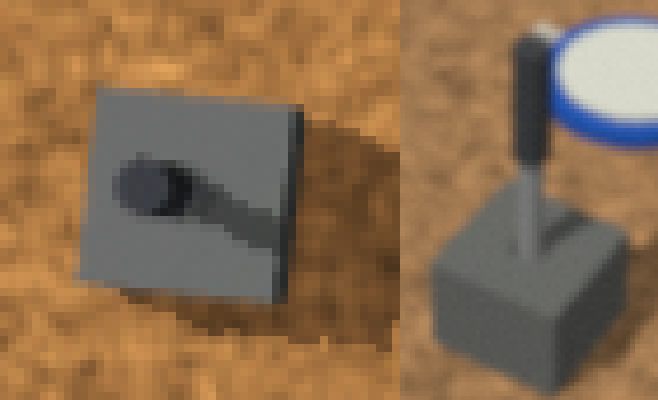

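The crop shows the rod's handle top disc near crop (140,183), which is full-image (217.5,237.9). In the side view the handle top is at about (288,248). I'll triangulate the rod next.

```bash
python3 - <<'E'
from h import *
import pickle
T=pickle.load(open("top0.pkl","rb"));S=pickle.load(open("side0.pkl","rb"))
C=[onplane(T,(200+u/8-.5,215+v/8-.5),.045) for u,v in((97,88),(303,105),(275,303),(78,280))]
print("stand",np.mean(C,0),[np.linalg.norm(C[i]-C[i-1]).round(4) for i in range(4)])
print("rod top",onplane(T,(200+140/8-.5,215+183/8-.5),.148))
# side: handle mask
im=S["image"];g=cv2.cvtColor(im,cv2.COLOR_BGR2GRAY);pts=[]
for v in range(252,272):
    x=np.where(g[v,282:296]<70)[0]; pts.append((282+x.mean(),v,len(x)))
pts=np.array(pts); k=np.polyfit(pts[:,1],pts[:,0],1); print(k,pts[:,2])
# rod xy: vertical line with side column and stand centre as prior; intersect vertical side-plane with top ray at z .148
for uv in((200+140/8-.5,215+183/8-.5),):
    for v in(249,):
        print(tri(T,uv,S,(np.polyval(k,v),v)))
A=np.mean(C,0)
for z in(.10,.12,.148): u,v=proj(S,[A[0],A[1],z]); print(z,u,v,np.polyval(k,v))
E
```

```text
stand [0.49798753 0.24646512 0.045     ] [np.float64(0.0582), np.float64(0.0627), np.float64(0.0603), np.float64(0.0599)]
rod top [0.49886007 0.24805789 0.148     ]
[-2.81954887e-02  2.95398120e+02] [7. 7. 7. 7. 7. 7. 7. 8. 8. 8. 8. 8. 8. 7. 7. 6. 6. 6. 6. 6.]
(array([0.49707614, 0.24720347, 0.14864517]), np.float64(0.0038527355663034385))
0.1 286.8869278962597 269.52982600199516 287.79859513152275
0.12 286.9465511231988 261.0791916204382 288.03686489792005
0.148 287.03304124063004 248.82060721377738 288.3825016763034
```

{"fn": "play_rows", "kwargs": {
  "rot": [
    [0,0,0],
    [0,0,0],
    [0,0,0],
    [0,0,0],
    [0,0,0],
    [0,0,0],
    [0,0,0],
    [0,0,0]
  ],
  "linear": [
    [0.8,-0.5,0],
    [0.8,-0.6,0],
    [0.8,-0.7,0],
    [0.8,-0.8,0],
    [0.8,-0.8,0],
    [0.8,-0.8,0],
    [0.8,-0.8,0],
    [0.8,-0.8,0]
  ],
  "gripper": [-1,-1,-1,-1,-1,-1,-1,-1]
}}

```text
t: 1.1
ee_pos: [0.3937, -0.2768, 0.2532]
eef_rot: [-0.0, 0.994, 0.114, -0.0]
force: [1.0, -1.3, 0.1]
width: 0.0855
grip_force: 0.0
```

{"fn": "play_rows", "kwargs": {
  "rot": [
    [0,0,0],
    [0,0,0],
    [0,0,0],
    [0,0,0],
    [0,0,0],
    [0,0,0],
    [0,0,0],
    [0,0,0]
  ],
  "linear": [
    [0.44,-0.97,0],
    [0.44,-0.97,0],
    [0.44,-0.97,0],
    [0.44,-0.97,0],
    [0.44,-0.97,0],
    [0.44,-0.97,0],
    [0.44,-0.97,0],
    [0.44,-0.97,0]
  ],
  "gripper": [-1,-1,-1,-1,-1,-1,-1,-1]
}}

```text
t: 2.1
ee_pos: [0.4769, 0.1409, 0.2532]
eef_rot: [0.0, 0.994, 0.114, -0.0]
force: [1.0, -1.2, -0.3]
width: 0.0852
grip_force: 0.0
```

{"fn": "play_rows", "kwargs": {
  "rot": [
    [0,0,0],
    [0,0,0],
    [0,0,0],
    [0,0,0]
  ],
  "linear": [
    [0.44,-0.97,0],
    [0.44,-0.97,0],
    [0,0,0],
    [0,0,0]
  ],
  "gripper": [-1,-1,-1,-1]
}}

```text
t: 2.6
ee_pos: [0.4975, 0.243, 0.2528]
eef_rot: [0.001, 0.994, 0.114, -0.001]
force: [-0.4, -0.5, -0.3]
width: 0.0857
grip_force: 0.0
```

```bash
python3 - <<'E'
from h import *
s=get_state(); print(s["t"],s["ee_pos"],s["eef_rot"],s["q"],s["force"])
w,x,y,z=s["eef_rot"]
from scipy.spatial.transform import Rotation as Ro
R=Ro.from_quat([x,y,z,w]).as_matrix()
print("units to rod",R.T@(np.array([.4985,.2472,.123])-s["ee_pos"])/.05)
p=np.array(s["ee_pos"])+R@[0,0,.022]
T=snapshot("top"); S=snapshot("side"); print(proj(T,p),proj(S,p))
a=cv2.resize(T["image"][210:270,180:260],(640,480),interpolation=cv2.INTER_CUBIC)
cv2.imwrite("pics/a1.png",a)
b=cv2.resize(S["image"][170:320,210:360],(480,480),interpolation=cv2.INTER_CUBIC);cv2.imwrite("pics/a2.png",b)
E
```

```text
2.6 [0.49745703 0.24298884 0.25276941] [ 6.39074709e-04  9.93512497e-01  1.13719385e-01 -6.40869236e-04] [-0.45600854  0.49106517 -0.07336417  1.78763823  0.04625867  0.86622063
 -1.89362693] [-0.3946305  -0.48274962 -0.33147941]
units to rod [ 0.04303338 -0.08024885  2.59524117]
[214.40896321 237.16684933] [288.53855801 208.47476328]
```

View pics/a2.png

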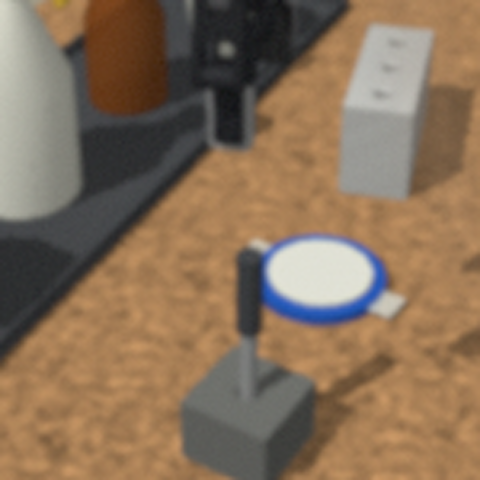

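The near finger's tip is at crop (230,148), above and behind the rod, and the rod is undisturbed with its handle at crop (249,290). The fingers straddle it, so I'll descend and grip.

{"fn": "play_rows", "kwargs": {
  "rot": [
    [0,0,0],
    [0,0,0],
    [0,0,0],
    [0,0,0],
    [0,0,0],
    [0,0,0],
    [0,0,0],
    [0,0,0]
  ],
  "linear": [
    [0.04,-0.08,0.5],
    [0,0,0.6],
    [0,0,0.6],
    [0,0,0.5],
    [0,0,0.39],
    [0,0,0],
    [0,0,0],
    [0,0,0]
  ],
  "gripper": [-1,-1,-1,-1,-1,-1,0.2,0.6],
  "grip_force": 40
}}

```text
t: 3.7
ee_pos: [0.4996, 0.2481, 0.1249]
eef_rot: [-0.0, 0.994, 0.113, 0.001]
force: [-0.4, 0.3, -0.8]
width: 0.0516
grip_force: 0.0
```

{"fn": "play_rows", "kwargs": {
  "rot": [
    [0,0,0],
    [0,0,0],
    [0,0,0],
    [0,0,0]
  ],
  "linear": [
    [0,0,0],
    [0,0,0],
    [0,0,0],
    [0,0,0]
  ],
  "gripper": [1,1,1,1]
}}

```text
t: 4.2
ee_pos: [0.4993, 0.2481, 0.1243]
eef_rot: [-0.0, 0.994, 0.114, 0.0]
force: [-0.8, -0.8, 5.9]
width: 0.014
grip_force: 39.0
```

{"fn": "play_rows", "kwargs": {
  "rot": [
    [0,0,0],
    [0,0,0],
    [0,0,0],
    [0,0,0],
    [0,0,0],
    [0,0,0],
    [0,0,0],
    [0,0,0]
  ],
  "linear": [
    [0,0,-0.1],
    [0,0,-0.3],
    [0,0,-0.4],
    [0,0,-0.4],
    [0,0,-0.4],
    [0,0,-0.4],
    [0,0,-0.4],
    [0,0,0]
  ],
  "gripper": [1,1,1,1,1,1,1,1]
}}

```text
t: 5.2
ee_pos: [0.4997, 0.2486, 0.2457]
eef_rot: [-0.001, 0.994, 0.114, 0.002]
force: [-0.5, -0.1, -2.0]
width: 0.0137
grip_force: 39.0
```

{"fn": "play_rows", "kwargs": {
  "rot": [
    [0,0,0],
    [0,0,0],
    [0,0,0]
  ],
  "linear": [
    [0,0,0],
    [0,0,0],
    [0,0,0]
  ],
  "gripper": [1,1,1]
}}

```text
t: 5.58
ee_pos: [0.4986, 0.2479, 0.2431]
eef_rot: [0.0, 0.994, 0.114, -0.001]
force: [0.4, 0.2, -1.4]
width: 0.0141
grip_force: 39.0
```

```bash
python3 - <<'E'
from h import *
from scipy.spatial.transform import Rotation as Ro
s=get_state(); w,x,y,z=s["eef_rot"]; R=Ro.from_quat([x,y,z,w]).as_matrix()
p=np.array(s["ee_pos"]); print(p,s["eef_rot"],s["force"],s["moment"],s["width"])
S=snapshot("side"); T=snapshot("top")
for n,zz in(("tip",.1163),("hbot",.031),("grasp",.003)): print(n,proj(S,p+R@[0,0,zz]),proj(T,p+R@[0,0,zz]))
u,v=proj(S,p+R@[0,0,.06]).astype(int)
b=cv2.resize(S["image"][v-40:v+40,u-40:u+40],(480,480),interpolation=cv2.INTER_CUBIC);cv2.imwrite("pics/b.png",b); print(u-40,v-40)
# units from here to tip above near bore
print((R.T@(np.array([.5382,-.0680,p[2]])-p)/.05))
E
```

```text
[0.49857176 0.24785055 0.24311365] [ 2.81105240e-04  9.93519295e-01  1.13661370e-01 -6.50850371e-04] [ 0.37825385  0.1598849  -1.38617893] [-0.01257319  0.01093341 -0.0202101 ] 0.014060179768436981
tip [286.42853495 258.47213637] [218.30298717 237.78234606]
hbot [286.59979448 219.01086536] [213.27375053 236.829546  ]
grasp [286.66117257 204.86825094] [211.45767082 236.48548566]
246 193
[-6.54605688e-01  6.33279294e+00  3.48874499e-03]
```

View pics/b.png

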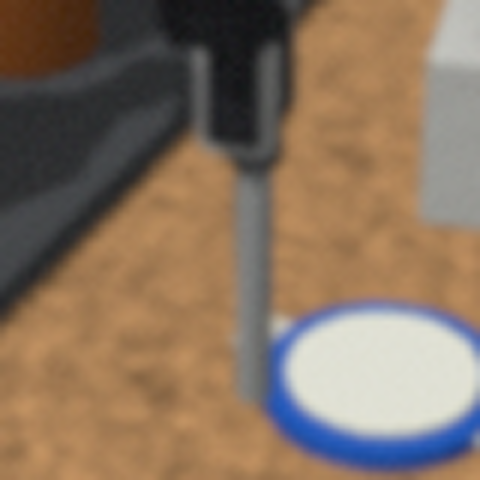

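The rod is held plumb: the tip is at full-image (287.7,259.5), against a predicted (286.4,258.5), the same small side-camera bias as before. Next I'll carry it over the near bore.

{"fn": "play_rows", "kwargs": {
  "rot": [
    [0,0,0],
    [0,0,0],
    [0,0,0],
    [0,0,0],
    [0,0,0],
    [0,0,0],
    [0,0,0],
    [0,0,0]
  ],
  "linear": [
    [-0.04,0.4,0],
    [-0.09,0.9,0],
    [-0.09,0.9,0],
    [-0.09,0.9,0],
    [-0.09,0.9,0],
    [-0.09,0.9,0],
    [-0.09,0.9,0],
    [-0.075,0.53,0]
  ],
  "gripper": [1,1,1,1,1,1,1,1]
}}

```text
t: 6.68
ee_pos: [0.5378, -0.0725, 0.2438]
eef_rot: [0.001, 0.994, 0.111, -0.0]
force: [-0.5, 0.0, -0.5]
width: 0.014
grip_force: 39.1
```

{"fn": "play_rows", "kwargs": {
  "rot": [
    [0,0,0],
    [0,0,0],
    [0,0,0],
    [0,0,0],
    [0,0,0],
    [0,0,0]
  ],
  "linear": [
    [0,0,0.2],
    [0,0,0.2],
    [0,0,0.2],
    [0,0,0.1],
    [0,0,0],
    [0,0,0]
  ],
  "gripper": [1,1,1,1,1,1]
}}

```text
t: 7.42
ee_pos: [0.5388, -0.0674, 0.209]
eef_rot: [0.0, 0.993, 0.114, 0.0]
force: [0.6, -0.2, -1.0]
width: 0.0139
grip_force: 39.2
```

```bash
cat > m.py <<'E'
from h import *
from scipy.spatial.transform import Rotation as Ro
s=get_state(); w,x,y,z=s["eef_rot"]; R=Ro.from_quat([x,y,z,w]).as_matrix()
p=np.array(s["ee_pos"]); print(s["t"],p,s["eef_rot"],s["force"],s["width"],"tipz",p[2]-.1163)
B=np.array([[.5382,-.0680],[.5488,-.1116],[.5594,-.1551]])
for b in B: print("units",(R.T@(np.r_[b,p[2]]-p)/.05).round(3))
E
python3 - <<'E'
from m import *
S=snapshot("side")
for b in B: print("bore side",proj(S,[*b,.08]).round(1))
print("tip",proj(S,p+R@[0,0,.1163]))
g=cv2.cvtColor(S["image"],cv2.COLOR_BGR2GRAY)
b=cv2.resize(S["image"][165:215,305:365],(720,600),interpolation=cv2.INTER_CUBIC);cv2.imwrite("pics/c.png",b)
E
```

```text
7.425 [ 0.53875933 -0.06742403  0.2090348 ] [6.75585543e-05 9.93490310e-01 1.13916287e-01 2.81704483e-04] [ 0.57722995 -0.24178743 -1.00243968] 0.013906784979029382 tipz 0.09273479839623612
units [-0.014  0.009 -0.   ]
units [-0.004  0.906  0.   ]
units [0.005 1.801 0.   ]
bore side [328.6 198.9]
bore side [331.  190.6]
bore side [333.2 182.9]
tip [328.62268696 194.52294186]
```

View pics/c.png

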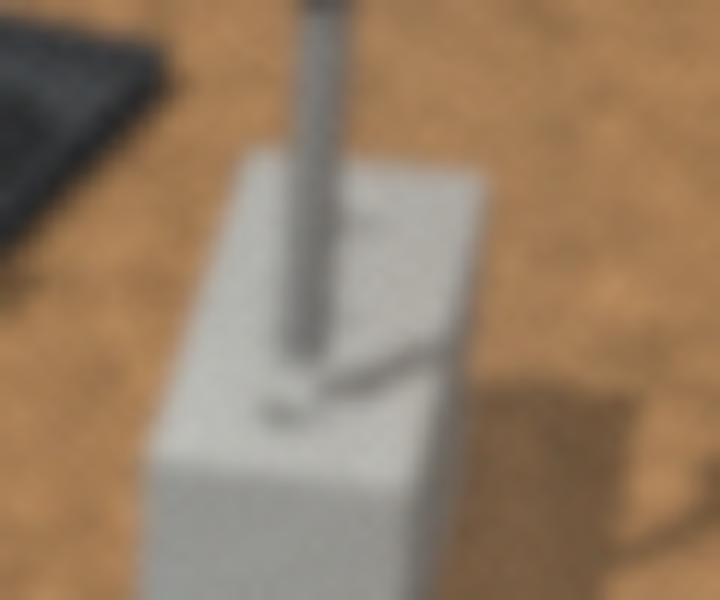

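The rod tip is at full-image (329.8,194.2), just above the near bore mouth at (328.3,198.5). The block's top-face centre by its diagonals is (331.5,190.6), which matches the predicted middle bore. I'm aligned to within about 2 mm, so I'll lower gently.

{"fn": "play_rows", "kwargs": {
  "rot": [
    [0,0,0],
    [0,0,0],
    [0,0,0],
    [0,0,0],
    [0,0,0],
    [0,0,0]
  ],
  "linear": [
    [0,0,0.1],
    [0,0,0.1],
    [0,0,0.04],
    [0,0,0.04],
    [0,0,0.04],
    [0,0,0]
  ],
  "gripper": [1,1,1,1,1,1]
}}

```text
t: 8.22
ee_pos: [0.5387, -0.0678, 0.1928]
eef_rot: [0.0, 0.994, 0.114, 0.0]
force: [1.0, -0.2, -1.0]
width: 0.0138
grip_force: 39.2
```

```bash
python3 m.py
```

```text
8.225 [ 0.53867833 -0.06780704  0.19276838] [1.03462188e-04 9.93528644e-01 1.13581620e-01 1.95391622e-04] [ 1.02807994 -0.16146342 -1.02690711] 0.013809792423798059 tipz 0.07646837848126302
units [-0.01   0.002 -0.   ]
units [-0.     0.899  0.   ]
units [0.01  1.794 0.   ]
```

{"fn": "play_rows", "kwargs": {
  "rot": [
    [0,0,0],
    [0,0,0],
    [0,0,0],
    [0,0,0],
    [0,0,0],
    [0,0,0]
  ],
  "linear": [
    [0,0,0.05],
    [0,0,0.1],
    [0,0,0.1],
    [0,0,0.1],
    [0,0,0.05],
    [0,0,0]
  ],
  "gripper": [1,1,1,1,1,1]
}}

```text
t: 8.98
ee_pos: [0.5385, -0.0678, 0.1725]
eef_rot: [0.0, 0.994, 0.114, -0.0]
force: [1.5, -1.4, -2.9]
width: 0.0143
grip_force: 39.1
```

{"fn": "play_rows", "kwargs": {
  "rot": [
    [0,0,0],
    [0,0,0],
    [0,0,0],
    [0,0,0],
    [0,0,0],
    [0,0,0]
  ],
  "linear": [
    [0,0,0.1],
    [0,0,0.1],
    [0,0,0.05],
    [0,0,0.04],
    [0,0,0.0],
    [0,0,0]
  ],
  "gripper": [1,1,1,1,1,1]
}}

```text
t: 9.72
ee_pos: [0.5385, -0.0678, 0.1582]
eef_rot: [0.0, 0.994, 0.114, 0.0]
force: [1.9, -1.8, -2.6]
width: 0.0139
grip_force: 39.1
```

{"fn": "play_rows", "kwargs": {
  "rot": [
    [0,0,0],
    [0,0,0],
    [0,0,0],
    [0,0,0],
    [0,0,0]
  ],
  "linear": [
    [0.01,0.012,0.02],
    [0,0,0.03],
    [0,0,0.03],
    [0,0,0.03],
    [0,0,0]
  ],
  "gripper": [1,1,1,1,1]
}}

```text
t: 10.35
ee_pos: [0.5388, -0.068, 0.1526]
eef_rot: [-0.0, 0.994, 0.114, -0.0]
force: [0.2, -0.1, -1.0]
width: 0.0138
grip_force: 39.2
```

{"fn": "play_rows", "kwargs": {
  "rot": [
    [0,0,0],
    [0,0,0],
    [0,0,0],
    [0,0,0]
  ],
  "linear": [
    [0,0,0.02],
    [0,0,0.02],
    [0,0,0.02],
    [0,0,0]
  ],
  "gripper": [1,1,1,1]
}}

```text
t: 10.85
ee_pos: [0.5389, -0.0681, 0.1497]
eef_rot: [-0.0, 0.994, 0.114, -0.0]
force: [0.3, -1.2, -1.3]
width: 0.0141
grip_force: 39.2
```

{"fn": "play_rows", "kwargs": {
  "rot": [
    [0,0,0],
    [0,0,0],
    [0,0,0],
    [0,0,0]
  ],
  "linear": [
    [0,0,0.02],
    [0,0,0.02],
    [0,0,0.02],
    [0,0,0]
  ],
  "gripper": [1,1,1,1]
}}

```text
t: 11.35
ee_pos: [0.539, -0.0682, 0.1467]
eef_rot: [-0.0, 0.994, 0.114, -0.0]
force: [-0.2, 0.5, -1.8]
width: 0.0141
grip_force: 39.2
```

{"fn": "play_rows", "kwargs": {
  "rot": [
    [0,0,0],
    [0,0,0],
    [0,0,0]
  ],
  "linear": [
    [0,0,0.02],
    [0,0,0.02],
    [0,0,0]
  ],
  "gripper": [1,1,1]
}}

```text
t: 11.72
ee_pos: [0.539, -0.0681, 0.1447]
eef_rot: [-0.0, 0.994, 0.114, -0.0]
force: [-0.8, 0.7, -2.2]
width: 0.0139
grip_force: 39.2
```

{"fn": "play_rows", "kwargs": {
  "rot": [
    [0,0,0],
    [0,0,0],
    [0,0,0]
  ],
  "linear": [
    [0,0,0.02],
    [0,0,0.02],
    [0,0,0]
  ],
  "gripper": [1,1,1]
}}

```text
t: 12.1
ee_pos: [0.5394, -0.0682, 0.1433]
eef_rot: [0.0, 0.994, 0.114, 0.0]
force: [0.3, 0.0, 3.8]
width: 0.0142
grip_force: 39.7
```

{"fn": "play_rows", "kwargs": {
  "rot": [
    [0,0,0],
    [0,0,0],
    [0,0,0]
  ],
  "linear": [
    [0,0,0.02],
    [0,0,0.02],
    [0,0,0]
  ],
  "gripper": [1,1,1]
}}

```text
t: 12.48
ee_pos: [0.5403, -0.0682, 0.143]
eef_rot: [0.0, 0.994, 0.114, 0.002]
force: [-1.5, -0.1, 17.2]
width: 0.0145
grip_force: 41.1
```

The near bore bottoms at TCP z of about 0.1433, a depth of roughly 53 mm. I'll retract and go to the middle bore.

{"fn": "play_rows", "kwargs": {
  "rot": [
    [0,0,0],
    [0,0,0],
    [0,0,0],
    [0,0,0],
    [0,0,0],
    [0,0,0],
    [0,0,0]
  ],
  "linear": [
    [0,0,-0.05],
    [0,0,-0.15],
    [0,0,-0.25],
    [0,0,-0.3],
    [0,0,-0.3],
    [0,0,-0.25],
    [0,0,-0.1]
  ],
  "gripper": [1,1,1,1,1,1,1]
}}

```text
t: 13.35
ee_pos: [0.5395, -0.0682, 0.212]
eef_rot: [0.0, 0.994, 0.114, 0.001]
force: [-0.6, -0.5, -0.5]
width: 0.014
grip_force: 39.1
```

{"fn": "play_rows", "kwargs": {
  "rot": [
    [0,0,0],
    [0,0,0],
    [0,0,0],
    [0,0,0],
    [0,0,0],
    [0,0,0]
  ],
  "linear": [
    [0,0,0],
    [0.005,0.3,0],
    [0.005,0.4,0],
    [0,0.2,0],
    [0,0,0],
    [0,0,0]
  ],
  "gripper": [1,1,1,1,1,1]
}}

```text
t: 14.1
ee_pos: [0.5496, -0.1114, 0.2107]
eef_rot: [-0.0, 0.994, 0.114, -0.0]
force: [0.1, 0.5, -0.8]
width: 0.0139
grip_force: 39.1
```

```bash
python3 m.py
```

```text
14.1 [ 0.54959379 -0.11139849  0.21066142] [-3.76442028e-04  9.93507791e-01  1.13763364e-01 -1.53964560e-04] [ 0.07789213  0.52476482 -0.82780198] 0.013852483983995842 tipz 0.0943614236422478
units [-0.026 -0.897  0.001]
units [-0.016  0.     0.   ]
units [-0.007  0.896 -0.001]
```

{"fn": "play_rows", "kwargs": {
  "rot": [
    [0,0,0],
    [0,0,0],
    [0,0,0],
    [0,0,0],
    [0,0,0],
    [0,0,0],
    [0,0,0]
  ],
  "linear": [
    [0,0,0.1],
    [0,0,0.1],
    [0,0,0.04],
    [0,0,0.04],
    [0,0,0.04],
    [0,0,0.04],
    [0,0,0]
  ],
  "gripper": [1,1,1,1,1,1,1]
}}

```text
t: 14.98
ee_pos: [0.5496, -0.1119, 0.1927]
eef_rot: [-0.0, 0.994, 0.114, -0.0]
force: [-0.3, -0.4, -1.5]
width: 0.0142
grip_force: 39.1
```

{"fn": "play_rows", "kwargs": {
  "rot": [
    [0,0,0],
    [0,0,0],
    [0,0,0],
    [0,0,0],
    [0,0,0],
    [0,0,0]
  ],
  "linear": [
    [0,0,0.05],
    [0,0,0.1],
    [0,0,0.1],
    [0,0,0.1],
    [0,0,0.05],
    [0,0,0]
  ],
  "gripper": [1,1,1,1,1,1]
}}

```text
t: 15.72
ee_pos: [0.5496, -0.1118, 0.1726]
eef_rot: [-0.0, 0.994, 0.114, -0.0]
force: [-0.1, -0.5, -0.6]
width: 0.0142
grip_force: 39.1
```

{"fn": "play_rows", "kwargs": {
  "rot": [
    [0,0,0],
    [0,0,0],
    [0,0,0],
    [0,0,0],
    [0,0,0],
    [0,0,0]
  ],
  "linear": [
    [0,0,0.1],
    [0,0,0.1],
    [0,0,0.06],
    [0,0,0.04],
    [0,0,0.02],
    [0,0,0]
  ],
  "gripper": [1,1,1,1,1,1]
}}

```text
t: 16.48
ee_pos: [0.5498, -0.1119, 0.1568]
eef_rot: [0.0, 0.994, 0.114, 0.0]
force: [0.5, 0.1, -1.3]
width: 0.0142
grip_force: 39.1
```

{"fn": "play_rows", "kwargs": {
  "rot": [
    [0,0,0],
    [0,0,0],
    [0,0,0],
    [0,0,0],
    [0,0,0]
  ],
  "linear": [
    [0,0,0.04],
    [0,0,0.04],
    [0,0,0.03],
    [0,0,0.02],
    [0,0,0]
  ],
  "gripper": [1,1,1,1,1]
}}

```text
t: 17.1
ee_pos: [0.5497, -0.1118, 0.1502]
eef_rot: [-0.0, 0.994, 0.114, -0.0]
force: [0.6, -0.6, -1.3]
width: 0.0139
grip_force: 39.1
```

{"fn": "play_rows", "kwargs": {
  "rot": [
    [0,0,0],
    [0,0,0],
    [0,0,0]
  ],
  "linear": [
    [0,0,0.02],
    [0,0,0.02],
    [0,0,0]
  ],
  "gripper": [1,1,1]
}}

```text
t: 17.48
ee_pos: [0.5497, -0.1119, 0.1482]
eef_rot: [-0.0, 0.994, 0.114, -0.0]
force: [-0.2, 0.0, -1.0]
width: 0.0143
grip_force: 39.1
```

{"fn": "play_rows", "kwargs": {
  "rot": [
    [0,0,0],
    [0,0,0],
    [0,0,0]
  ],
  "linear": [
    [0,0,0.02],
    [0,0,0.02],
    [0,0,0]
  ],
  "gripper": [1,1,1]
}}

```text
t: 17.85
ee_pos: [0.5497, -0.1118, 0.1462]
eef_rot: [-0.0, 0.994, 0.114, -0.0]
force: [0.1, -0.0, -1.1]
width: 0.0138
grip_force: 39.1
```

{"fn": "play_rows", "kwargs": {
  "rot": [
    [0,0,0],
    [0,0,0],
    [0,0,0]
  ],
  "linear": [
    [0,0,0.02],
    [0,0,0],
    [0,0,0]
  ],
  "gripper": [1,1,1]
}}

```text
t: 18.23
ee_pos: [0.5498, -0.1119, 0.1453]
eef_rot: [0.0, 0.994, 0.114, 0.0]
force: [-0.6, 0.8, -0.4]
width: 0.014
grip_force: 39.1
```

{"fn": "play_rows", "kwargs": {
  "rot": [
    [0,0,0],
    [0,0,0],
    [0,0,0]
  ],
  "linear": [
    [0,0,0.02],
    [0,0,0.02],
    [0,0,0]
  ],
  "gripper": [1,1,1]
}}

```text
t: 18.6
ee_pos: [0.5497, -0.1119, 0.1432]
eef_rot: [-0.0, 0.994, 0.114, -0.0]
force: [-0.7, -0.5, -1.4]
width: 0.014
grip_force: 39.1
```

{"fn": "play_rows", "kwargs": {
  "rot": [
    [0,0,0],
    [0,0,0],
    [0,0,0]
  ],
  "linear": [
    [0,0,0.02],
    [0,0,0],
    [0,0,0]
  ],
  "gripper": [1,1,1]
}}

```text
t: 18.98
ee_pos: [0.5498, -0.1119, 0.1423]
eef_rot: [0.0, 0.994, 0.114, 0.0]
force: [-0.1, 0.4, -0.9]
width: 0.0141
grip_force: 39.1
```

{"fn": "play_rows", "kwargs": {
  "rot": [
    [0,0,0],
    [0,0,0],
    [0,0,0]
  ],
  "linear": [
    [0,0,0.02],
    [0,0,0.02],
    [0,0,0]
  ],
  "gripper": [1,1,1]
}}

```text
t: 19.35
ee_pos: [0.5497, -0.1118, 0.1402]
eef_rot: [-0.0, 0.994, 0.114, -0.0]
force: [-0.4, 0.5, -1.0]
width: 0.0141
grip_force: 39.1
```

{"fn": "play_rows", "kwargs": {
  "rot": [
    [0,0,0],
    [0,0,0],
    [0,0,0]
  ],
  "linear": [
    [0,0,0.02],
    [0,0,0],
    [0,0,0]
  ],
  "gripper": [1,1,1]
}}

```text
t: 19.73
ee_pos: [0.5498, -0.1119, 0.1393]
eef_rot: [0.0, 0.994, 0.114, 0.0]
force: [0.6, 0.3, -0.4]
width: 0.0142
grip_force: 39.1
```

{"fn": "play_rows", "kwargs": {
  "rot": [
    [0,0,0],
    [0,0,0],
    [0,0,0]
  ],
  "linear": [
    [0,0,0.02],
    [0,0,0.02],
    [0,0,0]
  ],
  "gripper": [1,1,1]
}}

```text
t: 20.1
ee_pos: [0.5497, -0.1119, 0.1372]
eef_rot: [-0.0, 0.994, 0.114, -0.0]
force: [0.4, -0.5, -1.6]
width: 0.0138
grip_force: 39.1
```

{"fn": "play_rows", "kwargs": {
  "rot": [
    [0,0,0],
    [0,0,0],
    [0,0,0]
  ],
  "linear": [
    [0,0,0.02],
    [0,0,0],
    [0,0,0]
  ],
  "gripper": [1,1,1]
}}

```text
t: 20.48
ee_pos: [0.5498, -0.1119, 0.1364]
eef_rot: [0.0, 0.994, 0.114, 0.0]
force: [0.0, 0.3, -0.1]
width: 0.0137
grip_force: 39.4
```

{"fn": "play_rows", "kwargs": {
  "rot": [
    [0,0,0],
    [0,0,0],
    [0,0,0],
    [0,0,0]
  ],
  "linear": [
    [0,0,0.02],
    [0,0,0],
    [0,0,0],
    [0,0,0]
  ],
  "gripper": [1,1,1,1]
}}

```text
t: 20.98
ee_pos: [0.5501, -0.1119, 0.1362]
eef_rot: [0.0, 0.994, 0.114, 0.001]
force: [-0.9, 0.8, 6.0]
width: 0.0138
grip_force: 40.1
```

The middle bore bottoms at 0.1363, about 7 mm deeper than the near bore. The far bore comes next.

{"fn": "play_rows", "kwargs": {
  "rot": [
    [0,0,0],
    [0,0,0],
    [0,0,0],
    [0,0,0],
    [0,0,0],
    [0,0,0],
    [0,0,0]
  ],
  "linear": [
    [0,0,-0.1],
    [0,0,-0.2],
    [0,0,-0.25],
    [0,0,-0.3],
    [0,0,-0.3],
    [0,0,-0.25],
    [0,0,-0.1]
  ],
  "gripper": [1,1,1,1,1,1,1]
}}

```text
t: 21.85
ee_pos: [0.5502, -0.1119, 0.2115]
eef_rot: [0.0, 0.994, 0.114, 0.001]
force: [-0.1, -0.1, -2.4]
width: 0.0138
grip_force: 39.1
```

{"fn": "play_rows", "kwargs": {
  "rot": [
    [0,0,0],
    [0,0,0],
    [0,0,0],
    [0,0,0],
    [0,0,0],
    [0,0,0]
  ],
  "linear": [
    [0,0,0],
    [0.005,0.3,0],
    [0.005,0.4,0],
    [0,0.2,0],
    [0,0,0],
    [0,0,0]
  ],
  "gripper": [1,1,1,1,1,1]
}}

```text
t: 22.6
ee_pos: [0.5602, -0.1551, 0.2101]
eef_rot: [-0.0, 0.994, 0.114, -0.0]
force: [-1.0, -0.7, -0.9]
width: 0.0138
grip_force: 39.1
```

{"fn": "play_rows", "kwargs": {
  "rot": [
    [0,0,0],
    [0,0,0],
    [0,0,0],
    [0,0,0],
    [0,0,0],
    [0,0,0],
    [0,0,0]
  ],
  "linear": [
    [0,0,0.1],
    [0,0,0.1],
    [0,0,0.04],
    [0,0,0.04],
    [0,0,0.04],
    [0,0,0.04],
    [0,0,0]
  ],
  "gripper": [1,1,1,1,1,1,1]
}}

```text
t: 23.48
ee_pos: [0.5603, -0.1556, 0.1922]
eef_rot: [-0.0, 0.994, 0.114, -0.0]
force: [-1.0, 0.5, -0.8]
width: 0.0137
grip_force: 39.1
```

{"fn": "play_rows", "kwargs": {
  "rot": [
    [0,0,0],
    [0,0,0],
    [0,0,0],
    [0,0,0],
    [0,0,0],
    [0,0,0]
  ],
  "linear": [
    [0,0,0.05],
    [0,0,0.1],
    [0,0,0.1],
    [0,0,0.1],
    [0,0,0.05],
    [0,0,0]
  ],
  "gripper": [1,1,1,1,1,1]
}}

```text
t: 24.22
ee_pos: [0.5603, -0.1555, 0.1721]
eef_rot: [-0.0, 0.994, 0.114, -0.0]
force: [-0.4, 0.3, -1.7]
width: 0.0141
grip_force: 39.1
```

{"fn": "play_rows", "kwargs": {
  "rot": [
    [0,0,0],
    [0,0,0],
    [0,0,0],
    [0,0,0],
    [0,0,0],
    [0,0,0]
  ],
  "linear": [
    [0,0,0.1],
    [0,0,0.1],
    [0,0,0.08],
    [0,0,0.05],
    [0,0,0.03],
    [0,0,0]
  ],
  "gripper": [1,1,1,1,1,1]
}}

```text
t: 24.98
ee_pos: [0.5604, -0.1556, 0.1543]
eef_rot: [-0.0, 0.994, 0.114, -0.0]
force: [-0.0, 0.8, -1.4]
width: 0.0139
grip_force: 39.1
```

{"fn": "play_rows", "kwargs": {
  "rot": [
    [0,0,0],
    [0,0,0],
    [0,0,0],
    [0,0,0]
  ],
  "linear": [
    [0,0,0.03],
    [0,0,0.02],
    [0,0,0.02],
    [0,0,0]
  ],
  "gripper": [1,1,1,1]
}}

```text
t: 25.48
ee_pos: [0.5603, -0.1556, 0.1507]
eef_rot: [-0.0, 0.994, 0.114, -0.0]
force: [-0.5, -0.1, -1.7]
width: 0.0138
grip_force: 39.1
```

{"fn": "play_rows", "kwargs": {
  "rot": [
    [0,0,0],
    [0,0,0],
    [0,0,0]
  ],
  "linear": [
    [0,0,0.02],
    [0,0,0.02],
    [0,0,0]
  ],
  "gripper": [1,1,1]
}}

```text
t: 25.85
ee_pos: [0.5603, -0.1556, 0.1487]
eef_rot: [-0.0, 0.994, 0.114, -0.0]
force: [-1.8, 0.9, -1.6]
width: 0.0138
grip_force: 39.1
```

{"fn": "play_rows", "kwargs": {
  "rot": [
    [0,0,0],
    [0,0,0],
    [0,0,0]
  ],
  "linear": [
    [0,0,0.02],
    [0,0,0.02],
    [0,0,0]
  ],
  "gripper": [1,1,1]
}}

```text
t: 26.22
ee_pos: [0.5612, -0.1557, 0.1482]
eef_rot: [0.0, 0.994, 0.114, 0.001]
force: [-1.6, 0.4, 8.9]
width: 0.0142
grip_force: 40.2
```

{"fn": "play_rows", "kwargs": {
  "rot": [
    [0,0,0],
    [0,0,0],
    [0,0,0]
  ],
  "linear": [
    [0,0,0.02],
    [0,0,0],
    [0,0,0]
  ],
  "gripper": [1,1,1]
}}

```text
t: 26.6
ee_pos: [0.5617, -0.1558, 0.1481]
eef_rot: [0.001, 0.994, 0.114, 0.002]
force: [-1.4, 1.4, 13.4]
width: 0.0136
grip_force: 40.8
```

The far bore bottoms at 0.1482, the shallowest, so the middle bore is deepest. I'll go back there.

{"fn": "play_rows", "kwargs": {
  "rot": [
    [0,0,0],
    [0,0,0],
    [0,0,0],
    [0,0,0],
    [0,0,0],
    [0,0,0],
    [0,0,0]
  ],
  "linear": [
    [0,0,-0.1],
    [0,0,-0.2],
    [0,0,-0.25],
    [0,0,-0.3],
    [0,0,-0.25],
    [0,0,-0.15],
    [0,0,-0.05]
  ],
  "gripper": [1,1,1,1,1,1,1]
}}

```text
t: 27.48
ee_pos: [0.5606, -0.1556, 0.2114]
eef_rot: [0.0, 0.994, 0.114, 0.0]
force: [1.0, -0.1, -1.3]
width: 0.0141
grip_force: 39.1
```

{"fn": "play_rows", "kwargs": {
  "rot": [
    [0,0,0],
    [0,0,0],
    [0,0,0],
    [0,0,0],
    [0,0,0],
    [0,0,0]
  ],
  "linear": [
    [0,0,0],
    [-0.005,-0.3,0],
    [-0.005,-0.4,0],
    [0,-0.2,0],
    [0,0,0],
    [0,0,0]
  ],
  "gripper": [1,1,1,1,1,1]
}}

```text
t: 28.22
ee_pos: [0.5499, -0.1124, 0.2109]
eef_rot: [0.0, 0.994, 0.114, 0.0]
force: [-0.3, 0.2, -1.5]
width: 0.0138
grip_force: 39.2
```

{"fn": "play_rows", "kwargs": {
  "rot": [
    [0,0,0],
    [0,0,0],
    [0,0,0],
    [0,0,0],
    [0,0,0],
    [0,0,0],
    [0,0,0]
  ],
  "linear": [
    [0,0,0.1],
    [0,0,0.1],
    [0,0,0.04],
    [0,0,0.04],
    [0,0,0.04],
    [0,0,0.04],
    [0,0,0]
  ],
  "gripper": [1,1,1,1,1,1,1]
}}

```text
t: 29.1
ee_pos: [0.5496, -0.1119, 0.1927]
eef_rot: [-0.0, 0.994, 0.114, -0.0]
force: [-0.6, -0.7, -1.1]
width: 0.014
grip_force: 39.2
```

{"fn": "play_rows", "kwargs": {
  "rot": [
    [0,0,0],
    [0,0,0],
    [0,0,0],
    [0,0,0],
    [0,0,0],
    [0,0,0],
    [0,0,0]
  ],
  "linear": [
    [0,0,0.05],
    [0,0,0.1],
    [0,0,0.1],
    [0,0,0.1],
    [0,0,0.1],
    [0,0,0.1],
    [0,0,0.05]
  ],
  "gripper": [1,1,1,1,1,1,1]
}}

```text
t: 29.98
ee_pos: [0.5496, -0.1118, 0.1624]
eef_rot: [-0.0, 0.994, 0.114, -0.0]
force: [-0.4, -0.1, -1.4]
width: 0.0138
grip_force: 39.2
```

{"fn": "play_rows", "kwargs": {
  "rot": [
    [0,0,0],
    [0,0,0],
    [0,0,0],
    [0,0,0],
    [0,0,0],
    [0,0,0],
    [0,0,0],
    [0,0,0]
  ],
  "linear": [
    [0,0,0.1],
    [0,0,0.1],
    [0,0,0.1],
    [0,0,0.1],
    [0,0,0.05],
    [0,0,0.03],
    [0,0,0.01],
    [0,0,0]
  ],
  "gripper": [1,1,1,1,1,1,1,1]
}}

```text
t: 30.98
ee_pos: [0.5498, -0.1119, 0.1384]
eef_rot: [0.0, 0.994, 0.114, 0.0]
force: [-0.3, 0.1, -1.2]
width: 0.0142
grip_force: 39.2
```

{"fn": "play_rows", "kwargs": {
  "rot": [
    [0,0,0],
    [0,0,0],
    [0,0,0],
    [0,0,0],
    [0,0,0]
  ],
  "linear": [
    [0,0,0.015],
    [0,0,0.015],
    [0,0,0.015],
    [0,0,0],
    [0,0,0]
  ],
  "gripper": [1,1,1,1,1]
}}

```text
t: 31.6
ee_pos: [0.5499, -0.1119, 0.1363]
eef_rot: [0.0, 0.994, 0.114, 0.0]
force: [-0.3, 0.0, 1.4]
width: 0.0135
grip_force: 39.7
```

{"fn": "play_rows", "kwargs": {
  "rot": [
    [0,0,0],
    [0,0,0],
    [0,0,0],
    [0,0,0],
    [0,0,0],
    [0,0,0]
  ],
  "linear": [
    [0,0,0],
    [0,0,0],
    [0,0,0],
    [0,0,0],
    [0,0,0],
    [0,0,0]
  ],
  "gripper": [0.6,0.4,0.1,-0.3,-0.6,-0.6]
}}

```text
t: 32.35
ee_pos: [0.5498, -0.1119, 0.1361]
eef_rot: [0.0, 0.994, 0.114, 0.0]
force: [-0.8, 0.9, 0.5]
width: 0.0684
grip_force: 0.0
```

{"fn": "play_rows", "kwargs": {
  "rot": [
    [0,0,0],
    [0,0,0],
    [0,0,0],
    [0,0,0],
    [0,0,0],
    [0,0,0],
    [0,0,0],
    [0,0,0]
  ],
  "linear": [
    [0,0,-0.1],
    [0,0,-0.3],
    [0,0,-0.4],
    [0,0,-0.5],
    [0,0,-0.5],
    [0,0,-0.4],
    [0,0,-0.2],
    [0,0,0]
  ],
  "gripper": [-0.6,-0.6,-0.6,-0.6,-0.6,-0.6,-0.6,-0.6]
}}

```text
t: 33.35
ee_pos: [0.5501, -0.1119, 0.257]
eef_rot: [0.0, 0.994, 0.114, 0.001]
force: [-0.1, 0.3, -0.5]
width: 0.0685
grip_force: 0.0
```

```bash
python3 - <<'E'
from m import *
S=snapshot("side")
b=cv2.resize(S["image"][110:220,270:400],(709,600),interpolation=cv2.INTER_CUBIC);cv2.imwrite("pics/e.png",b)
for z in(.02+.085,.02+.14): print(proj(S,[.5497,-.1119,z]))
E
```

```text
33.35 [ 0.55009718 -0.1119256   0.25701601] [2.50825930e-04 9.93521225e-01 1.13643162e-01 8.62423697e-04] [-0.13473791  0.30718612 -0.49635597] 0.06849178796508974 tipz 0.14071600845139703
units [-0.033 -0.91  -0.001]
units [-0.024 -0.012 -0.   ]
units [-0.014  0.883  0.001]
[331.35174552 181.93846322]
[332.78762374 162.38808349]
```

View pics/e.png

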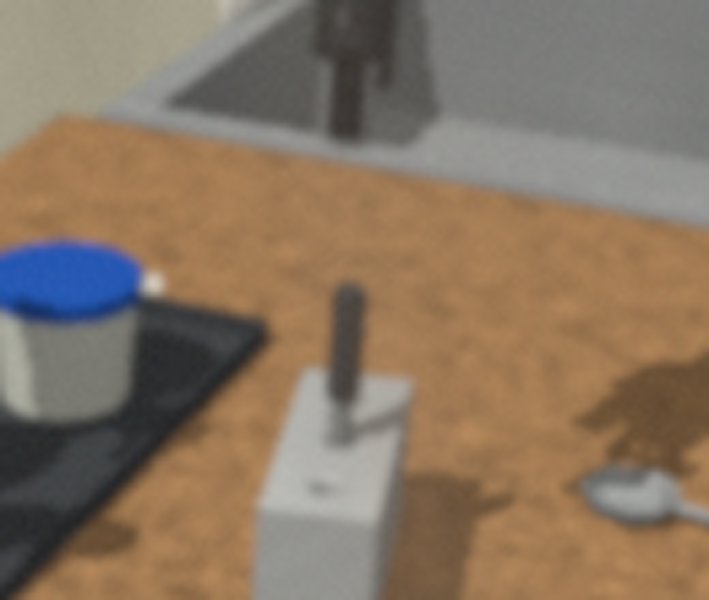

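The rod stands upright and released in the middle bore: the handle runs from crop (348,288) to (342,395) and enters the block at about (340,440). The gripper is clear above it, so I'll hand in.

```bash
python3 -c "
from workcell import *
print(sign_off())"
```

```text
the job is handed in; nothing more can be done
None
```

I tried the rod in the near, middle and far bores in turn, measuring depths of about 53, 60 and 48 mm, and left it standing released in the middle bore, the deepest; the job is handed in, but no verdict came back.

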